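Power up the soldering bench in order

ROBOT

A 7-joint arm with a two-finger parallel gripper is mounted at the origin on the work surface. World frame = base frame: x ahead of the robot, y to its left, z up, the work surface at z = 0. Lengths are in m, angles in rad, forces in N, time in s.
With the tool pointing down it reaches from about 0.425 to 0.925 m from the base axis. Payload 6.8 kg.
Tool frame: the origin (TCP) lies midway between the tips of the shut fingers; the grasp point (between the pads) lies 19 mm behind it; z points along the fingers, y is the line along which they close (so a half turn about z gives the same grasp; the last joint's range is limited). The gripper opens to 85 mm and grips with 20 to 120 N. Pads are 22 mm wide; open, the fingers measure 114 mm over their backs; the gripper's body (76 mm by 85 mm) begins 54 mm behind the grasp point. The pads swing forward as they close: fully open they stand 13 mm farther back than shut.
Start: joints at [-1.33, 0.477, 0.022, 1.555, -0.011, 1.109, -0.083], TCP at [0.231, 0.634, 0.231] pointing down, gripper open.
Joint ranges: [-2.96, 2.96], [-0.34, 2.1], [-1.41, 1.46], [0.24, 2.44], [-1.37, 4.51], [0.17, 1.92], [-2.96, 2.96]. Speed limits (rad/s): [2.39, 2.39, 3.14, 3.14, 3.14, 3.14, 3.14].

INTERFACE

Orientations are given as a unit quaternion [w, x, y, z].
In Python, from station import bot, imaging gives the robot as it stands.
- The arm moves only by the tool move_arm, never from a script. Its argument "commands" is a list that holds one entry, the list of rows, each a list of 7 numbers: the shift along the tool's x, y, z in m, then the turn, a rotation vector about the tool's x, y, z in degrees, then the finger opening in m, from 0 to 0.0854. In form: [[[x, y, z, rx, ry, rz, grip], ...]]. A call has 1 to 20 rows; each row shifts and turns the commanded pose from where the row before left it, along the tool's axes as they then stand; what a row does not reach is not made up. A row lasts 1/8 s, in which the tool goes at most 62.5 mm and 10.7 degrees, less where a joint would pass 70% of its speed; a pose out of reach is approached as far as the arm can. A call is refused whole if a number of a shift passes 0.0625 or a number of a turn 10.7, either way. A call with a gripper value outside its range is refused whole. The fingers move at their own pace and stop on an object; "squeeze" is the grip in N (left out, the last holds). Time passes only in rows, so rows that do not move let the fingers close. It gives the time, the measured TCP pose, the force, the opening and the grip force at its end, in the units of the state.
- bot.get_obs(): the state, without advancing time (a new reading comes with each control period).
- imaging.read_camera(name): name is "scene" or "top" or "wrist"; returns the picture (400x640x3 uint8, red, green, blue); there is no depth.
- imaging.calibration(name): a dict with "intrinsics" (3x3 intrinsics, pixels), "k1" (the pictures are not rectified: a ray, as slopes to the right and down, at radius r is drawn at 1 + k1 r^2 times it, then the intrinsics apply), "extrinsics" (4x4, takes a point from camera to world coordinates); the wrist camera has in their place "mount" (4x4, takes a point from camera to tool coordinates, whose origin is the TCP and whose axes are the flange's). Camera axes: x right, y down, z forward; pixel columns grow to the right and rows downward; lengths in m; the calibration is good to about 2 mm. A picture is of the moment at which its call begins: read the wrist's pose just before it. calibration takes no time and is no camera call.
- bot.hand_in(): hands the job in; it is judged then, once.
The state is a dict: "t": time; "q": joint angles; "joint_vel": joint speeds; "joint_torque": joint torques, N m; "eef_pos": TCP position; "tool_rot": TCP orientation; "contact_force": force on the tool from outside, world axes, zero at the start; "torque": the same for the moment, N m; "gripper_width": opening from 0.0 (shut) to 1.0 (fully open); "grasp_force": force on a finger pad.
Only numpy, scipy, OpenCV 4.12 (cv2) and the standard library are available. Lean on these libraries where they do the work, as an engineer would, in place of code of your own. Each camera call takes 0.05 s, during which the arm holds its last target. There are 200 camera calls.

TASK

Power up the bench by pressing three switches in this order: first the main rocker on the socket strip, then the rocker on the soldering station, and last the wide power key on the lab power supply. Press each fully home so that it stays on; do not press the small round button on the supply. Only press: do not lift or drag the strip or anything else on the bench.

Things in the scene. Friction and masses are not known exactly. Their poses are not given: they have to be found in the camera images.
- strip: White socket strip lying loose on the bench (0.7 kg), 60 (x) x 280 (y) x 40 mm high; origin: centre of its underside; y along its length. Main rocker in its top near the +y end, centred at y = +106 mm; a black plugged-in adapter (45 x 50 mm, top 74 mm above the bench) at y = -100 mm; three flat sockets between.
- strip_rocker (a joint): Main rocker of the strip, rad: 0 (up to 0.06) off, 0.4 fully on. V-shaped, 36 x 26 mm, two 18 mm halves. Off: one half lies flat, 4 mm above its face; the other stands up at 0.4 rad, its end 11 mm above the face. Pressing the standing half flat (4 mm, 2 to 4 N) turns it on; it stays where left. Long way along the strip's y; press the half towards the strip's +y end.
- strip_rocker_press (a point): Point on the top of the strip rocker's standing half, 12 mm from the V's bottom (off: strip frame x 0, y +117, z 49 mm). While the rocker is off its z axis is the strip's z (up), its -x axis points along the strip's +y. It turns with the rocker.
- station: Turquoise soldering station, fixed, 150 (x) x 116 (y) x 74 mm; origin: centre of underside, x away from its front. Front 35 mm high, then a black panel slopes up at 0.38 rad, 105 mm long; outward normal (-0.371, 0, 0.929) in this frame. Rocker 40 mm up the slope at y = +26 mm; round dial (26 mm wide, 14 mm high) at y = -26 mm.
- station_rocker (a joint): Rocker of the station, rad: 0 (up to 0.06) off, 0.4 fully on. V-shaped, 36 x 26 mm, two 18 mm halves. Off: one half lies flat, 4 mm above its face; the other stands up at 0.4 rad, its end 11 mm above the face. Pressing the standing half flat (4 mm, 2 to 4 N) turns it on; it stays where left. Long way up the slope; press the lower half, nearer the station's front.
- station_rocker_press (a point): Point on the top of the station rocker's standing half, 12 mm from the V's bottom (off: 29 mm up the slope and 9 mm above the panel). While the rocker is off its z axis is the panel's outward normal, x points up the slope, y is the station's y. It turns with the rocker.
- supply: Cream lab power supply, fixed, 180 (x) x 150 (y) x 80 mm; origin: centre of underside, x away from its front. Front 35 mm high, then a grey panel slopes up at 0.38 rad, 120 mm long; normal (-0.371, 0, 0.929). Lowest row, 24 mm up the slope: wide power key (y +44 mm), small round button (y -12), three terminals (y -34 to -62, 12 mm high). Above: four knobs 12 mm high, two displays.
- power_key (a joint): Wide power key of the supply, m: 0 out, 0.006 fully in. It slides straight into the panel, takes about 2.5 N and stays where it is left.
- power_key_top (a point): Centre of the top of the wide power key (44 mm along y, 18 mm up the slope), 10 mm above the panel when out, 4 mm when in. z: the panel's outward normal, x up the slope, y the supply's y.
- round_button (a joint): Small round button of the supply, not to be pressed, m: 0 out, 0.004 fully in; spring return, about 1 N starts it, 3.3 N fully in.
- round_button_top (a point): Centre of the top of the small round button (18 mm wide), 8 mm above the panel, 56 mm beside the power key.
- mug: White mug, loose, 80 mm wide, 92 mm high, handle towards its +y; origin: centre of its underside.
- reel: Solder reel, loose, standing on its flange between station and supply, 44 mm wide, 38 mm high; origin: centre of its underside.
- tape: Roll of blue tape lying flat, loose, 52 mm wide, 18 mm high; origin: centre of its underside.
- screwdriver: Screwdriver lying loose, 170 mm long along its x; origin: underside near the middle.
- cutters: Side cutters lying loose, about 140 mm long along x, 12 mm high, jaws to +x; origin: underside near the middle.
- multimeter: Dark handheld multimeter lying loose, 140 (x) x 72 x 32 mm (dial to 41 mm); origin: centre of its underside.
- parts_tray: Empty clear divided tray, loose, 110 (x) x 120 (y) x 35 mm; origin: centre of its underside.

How it is judged:
On the way, in this order (a step that is already met when the one before it is completed fails the run):
1. the strip's main rocker is pressed on (value of joint strip_rocker above 0.33 rad), for 0.2 s.
2. then the soldering station's rocker is pressed on (value of joint station_rocker above 0.33 rad), for 0.2 s.
3. then the supply's wide power key is pressed in (value of joint power_key above 0.0045 m), for 0.2 s.
At the end, for the whole second after the job is handed in: Both rockers are on (joints above 0.33 of 0.40 rad), the power key is in (above 4.5 of 6 mm), the round button is out (under 2 mm), and the strip, at rest, and every loose thing are within 30 mm of where they started (value of joint each of strip_rocker, station_rocker above 0.33 rad and value of joint power_key above 0.0045 m and value of joint round_button below 0.002 m and distance of each of strip, mug, reel, tape, screwdriver, cutters, multimeter, parts_tray from where it was at the start of the episode below 0.03 m and linear speed of strip below 0.02 m/s); the robot touches nothing.
It fails at once if the small round button is pressed (2 mm) (value of joint round_button above 0.002 m).
It fails at once if the strip is lifted by 10 mm (height (world z) of strip above 0.01 m).
It fails at once if the strip is dragged by 30 mm (distance of strip from where it was at the start of the episode above 0.03 m).
It fails at once if another loose thing is lifted, carried or knocked away (30 mm) (distance of any of mug, reel, tape, screwdriver, cutters, multimeter, parts_tray from where it was at the start of the episode above 0.03 m).
It fails at once if another loose thing is lifted by 10 mm (height (world z) of any of mug, reel, tape, cutters, multimeter, parts_tray above 0.01 m or height (world z) of screwdriver above 0.015 m).
It also fails if it takes over 45 s, if anything falls off the work surface, if the arm or the gripper's body presses on something with over 40 N, if the wrist force passes 120 N, or if a joint passes its speed limit or range.

## Working session

There is one attempt and no reset: what is moved stays moved. The work goes in short steps, Python scripts to look and compute and a tool call to move; the robot and the scene stay as the last step left them, time stands still between calls to the robot, and variables do not carry over. Pictures are saved under pics/ and viewed, at most 10 in all, crops included, and the job is handed in when it is done.

Besides the shell and the picture viewer there is one more tool, called as name(argument=value, ...), one argument or row to a line, values as JSON. move_arm: Moves the arm, as the interface text tells. Its arguments: {"type":"object","properties":{"commands":{"type":"array","items":{"type":"array","items":{"type":"array","items":{"type":"number"}}}},"squeeze":{"type":"number"}},"required":["commands"]}

```bash
mkdir -p pics
python3 - <<'E'
from station import bot, imaging
import cv2
o=bot.get_obs();print({k:o[k] for k in('t','eef_pos','tool_rot','contact_force')})
for n in('top','scene'):
    cv2.imwrite(f'pics/{n}.png',imaging.read_camera(n)[:,:,::-1])
    c=imaging.calibration(n);print(n,c)
print(imaging.calibration('wrist'))
E
```

```text
{'t': 0.0, 'eef_pos': array([0.23050186, 0.6337921 , 0.23034852]), 'tool_rot': array([-8.60850533e-05,  1.73485914e-01,  9.84835932e-01, -9.03720675e-04]), 'contact_force': array([0.34465199, 0.61364865, 0.8252735 ])}
top {'intrinsics': array([[417.3791043 ,   0.        , 313.69913299],
       [  0.        , 417.3791043 , 200.58873187],
       [  0.        ,   0.        ,   1.        ]]), 'k1': -0.05749623068239192, 'extrinsics': array([[ 0.00446156, -0.99586788,  0.09070429,  0.39247295],
       [-0.99995788, -0.00517058, -0.00758328, -0.00995707],
       [ 0.00802094, -0.09066664, -0.995849  ,  1.3186813 ],
       [ 0.        ,  0.        ,  0.        ,  1.        ]])}
scene {'intrinsics': array([[389.49352995,   0.        , 318.7468712 ],
       [  0.        , 389.49352995, 196.80408336],
       [  0.        ,   0.        ,   1.        ]]), 'k1': -0.058828483009286205, 'extrinsics': array([[-0.21168688,  0.71230093, -0.66919059,  1.14832016],
       [ 0.97731739,  0.14988164, -0.14962022,  0.12792537],
       [-0.00627524, -0.68568424, -0.72787206,  0.74834695],
       [ 0.        ,  0.        ,  0.        ,  1.        ]])}
{'intrinsics': array([[307.9925632 ,   0.        , 314.30559738],
       [  0.        , 307.9925632 , 202.59335944],
       [  0.        ,   0.        ,   1.        ]]), 'k1': 0.008440449056883636, 'mount': array([[ 7.82388654e-04, -9.48596453e-01, -3.16487216e-01,
         8.08451372e-02],
       [ 9.99999681e-01,  7.93116911e-04,  9.49185757e-05,
         1.33903412e-03],
       [ 1.60971939e-04, -3.16487189e-01,  9.48596771e-01,
        -1.43441658e-01],
       [ 0.00000000e+00,  0.00000000e+00,  0.00000000e+00,
         1.00000000e+00]])}
```

View pics/top.png

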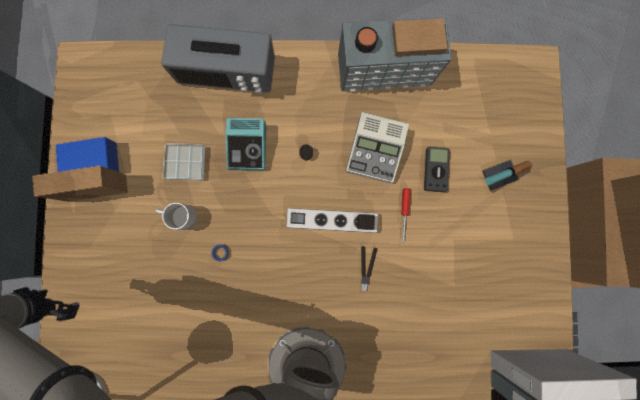

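View pics/scene.png

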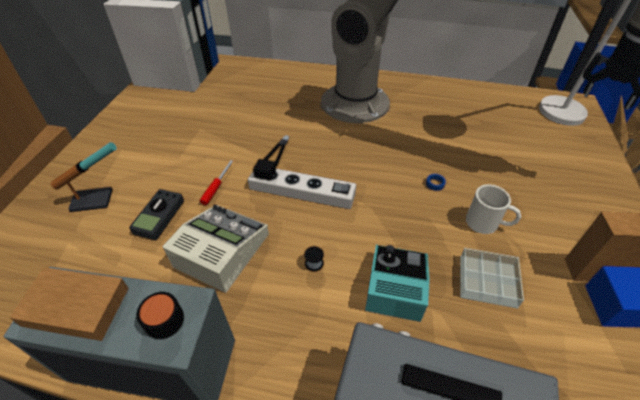

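The top view shows the strip at about (288–378, 208–232) with its rocker at the left (+y) end, the station at (226–266, 118–170) and the supply at (348–408, 115–181). I'll enlarge that area.

```bash
cat > h.py <<'E'
import numpy as np,cv2
from station import bot,imaging
from scipy.spatial.transform import Rotation as R
def ray(n,px,c2w=None):
    c=imaging.calibration(n); K=c['intrinsics']; E=c['extrinsics'] if c2w is None else c2w
    d=np.array([(px[0]-K[0,2])/K[0,0],(px[1]-K[1,2])/K[1,1]]); u=d.copy()
    for _ in range(9): u=d/(1+c['k1']*(u@u))
    return E[:3,3],E[:3,:3]@np.r_[u,1]
def at(n,px,z,c2w=None):
    o,d=ray(n,px,c2w); return o+d*(z-o[2])/d[2]
def tool():
    o=bot.get_obs(); q=o['tool_rot']; T=np.eye(4); T[:3,:3]=R.from_quat(np.r_[q[1:],q[0]]).as_matrix(); T[:3,3]=o['eef_pos']; return T
def proj(n,P,c2w=None):
    c=imaging.calibration(n); K=c['intrinsics']; E=c['extrinsics'] if c2w is None else c2w
    p=np.linalg.inv(E)@np.r_[P,1]; u=p[:2]/p[2]; u=u*(1+c['k1']*(u@u)); return u*[K[0,0],K[1,1]]+K[:2,2]
E
python3 -c "
import cv2
i=cv2.imread('pics/top.png')
cv2.imwrite('pics/crop.png',cv2.resize(i[105:240,220:420],None,fx=4,fy=4,interpolation=cv2.INTER_CUBIC))"
```

```text
(no output)
```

View pics/crop.png

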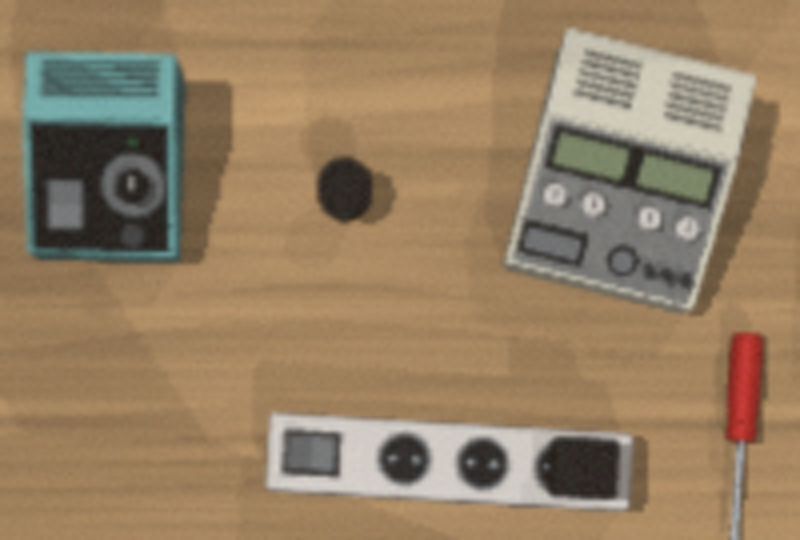

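Run:
```python
from h import *
np.set_printoptions(precision=4,suppress=True)
A=lambda u,v,z: at('top',(220+u/4-.375,105+v/4-.375),z)
s=[A(*p,.04) for p in((272,414),(632,436),(628,508),(268,489))]
print('strip',*s,np.mean(s,0),np.linalg.norm(s[0]-s[1]),np.linalg.norm(s[0]-s[3]))
y=(s[0]+s[3]-s[1]-s[2]);print('yaw',np.arctan2(-y[0],y[1]),'rocker ctr',A(311,453,.045))
for n,b,f in(('station',[(27,55,.074),(178,53,.074)],[(33,247,.038),(167,250,.038)]),('supply',[(570,30,.08),(755,75,.08)],[(508,265,.035),(690,310,.035)])):
    p=[A(*q) for q in b+f]; print(n,*p)
    for a,c in((0,1),(2,3)):
        d=p[a]-p[c];print(' yaw',np.arctan2(-d[0],d[1]),np.linalg.norm(d))
print('st rocker',A(66,204,.054),'dial',A(131,185,.06))
print('key',A(554,243,.053),'btn',A(623,261,.0513), 'reel',A(345,188,.038))
for n in('strip',):print()
```

```text
strip [0.4853 0.0603 0.04  ] [ 0.4697 -0.2165  0.04  ] [ 0.4144 -0.2129  0.04  ] [0.4278 0.0628 0.04  ] [ 0.4493 -0.0766  0.04  ] 0.27720094529173805 0.057565285448710854
yaw -0.052305329306199945 rocker ctr [0.4552 0.0299 0.045 ]
station [0.757  0.2488 0.074 ] [0.7589 0.1332 0.074 ] [0.6145 0.2475 0.038 ] [0.6126 0.1432 0.038 ]
 yaw 0.016529288080760186 0.1156211263121296
 yaw -0.018329806084084837 0.1043255782877806
supply [ 0.7772 -0.166   0.08  ] [ 0.7434 -0.3073  0.08  ] [ 0.6028 -0.1218  0.035 ] [ 0.5684 -0.2636  0.035 ]
 yaw -0.2343283221578698 0.1453017723114936
 yaw -0.23825652531332073 0.14588442674760366
st rocker [0.6453 0.2197 0.054 ] dial [0.6591 0.1691 0.06  ]
key [ 0.6172 -0.1557  0.053 ] btn [ 0.6038 -0.209   0.0513] reel [0.6622 0.0054 0.038 ]
```

move_arm(
  commands=[
    [[0, 0, 0, 0, 0, -8.5, 0], [0, 0, 0, 0, 0, -8.5, 0], [-0.016, -0.036, 0, 0, 0, 0, 0], [-0.016, -0.036, 0, 0, 0, 0, 0], [-0.016, -0.036, 0, 0, 0, 0, 0], [-0.016, -0.036, 0, 0, 0, 0, 0], [-0.016, -0.036, 0, 0, 0, 0, 0], [-0.016, -0.036, 0, 0, 0, 0, 0], [-0.016, -0.036, 0, 0, 0, 0, 0], [-0.016, -0.036, 0, 0, 0, 0, 0], [-0.016, -0.036, 0, 0, 0, 0, 0], [-0.016, -0.036, 0, 0, 0, 0, 0], [-0.016, -0.036, 0, 0, 0, 0, 0], [-0.016, -0.036, 0, 0, 0, 0, 0], [-0.016, -0.036, 0, 0, 0, 0, 0], [-0.016, -0.036, 0, 0, 0, 0, 0], [-0.016, -0.036, 0, 0, 0, 0, 0], [-0.016, -0.036, 0, 0, 0, 0, 0], [0, 0, 0.03, 0, 0, 0, 0], [0, 0, 0, 0, 0, 0, 0]],
  ],
)

```text
t: 2.6
eef_pos: [0.4546, 0.0452, 0.1997]
tool_rot: [-0.002, 0.027, 1.0, -0.001]
contact_force: [-0.5, 0.6, -0.2]
gripper_width: 0.001
grasp_force: 0.0
```

```bash
cat > look.py <<'E'
import sys
from h import *
np.set_printoptions(precision=4,suppress=True)
T=tool(); i=imaging.read_camera('wrist')[:,:,::-1].copy()
W=T@imaging.calibration('wrist')['mount']; np.save('W.npy',W)
print(T,bot.get_obs()['contact_force'])
pts=eval(sys.argv[2])
for p in pts:
    u=proj('wrist',p,W); print(p,u); cv2.drawMarker(i,tuple(int(round(x)) for x in u),(0,0,255),0,9,1)
cv2.imwrite(f'pics/{sys.argv[1]}.png',i)
E
python3 look.py w1 "[(.4493,-.0766,.04),(.4548,.0296,.044),(.4557,.0466,.051),(.6453,.2197,.054),(.6172,-.1557,.053)]"
```

```text
[[-0.9986  0.053  -0.0045  0.4546]
 [ 0.053   0.9986 -0.0014  0.0452]
 [ 0.0044 -0.0016 -1.      0.1997]
 [ 0.      0.      0.      1.    ]] [-0.454  -0.9439  0.7389]
(0.4493, -0.0766, 0.04) [193.652  184.9089]
(0.4548, 0.0296, 0.044) [297.9857 185.9532]
(0.4557, 0.0466, 0.051) [314.9141 187.8288]
(0.6453, 0.2197, 0.054) [473.4373 339.5377]
(0.6172, -0.1557, 0.053) [146.278  332.5239]
```

View pics/w1.png

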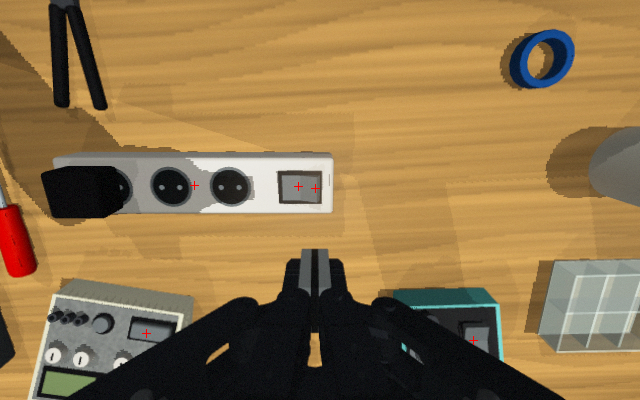

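move_arm(
  commands=[
    [[-0.002, 0.001, 0.02, 0, 0, 0, 0], [0, 0, 0.02, 0, 0, 0, 0], [0, 0, 0.02, 0, 0, 0, 0], [0, 0, 0.02, 0, 0, 0, 0], [0, 0, 0.02, 0, 0, 0, 0], [0, 0, 0.02, 0, 0, 0, 0], [0, 0, 0.01, 0, 0, 0, 0], [0, 0, 0.01, 0, 0, 0, 0], [0, 0, 0.004, 0, 0, 0, 0], [0, 0, 0.004, 0, 0, 0, 0], [0, 0, 0.004, 0, 0, 0, 0], [0, 0, 0.002, 0, 0, 0, 0], [0, 0, 0, 0, 0, 0, 0]],
  ],
)

```text
t: 4.28
eef_pos: [0.4587, 0.0469, 0.0474]
tool_rot: [0.0, 0.026, 1.0, 0.0]
contact_force: [0.3, 1.9, 1.0]
gripper_width: 0.004
grasp_force: 0.5
```

move_arm(
  commands=[
    [[0, 0, 0.002, 0, 0, 0, 0], [0, 0, 0.001, 0, 0, 0, 0], [0, 0, 0, 0, 0, 0, 0]],
  ],
)

```text
t: 4.65
eef_pos: [0.4585, 0.0466, 0.0442]
tool_rot: [0.0, 0.026, 1.0, -0.0]
contact_force: [0.4, 1.0, 1.8]
gripper_width: 0.003
grasp_force: 0.7
```

move_arm(
  commands=[
    [[0, 0, 0.001, 0, 0, 0, 0], [0, 0, 0.001, 0, 0, 0, 0], [0, 0, 0, 0, 0, 0, 0]],
  ],
)

```text
t: 5.03
eef_pos: [0.4586, 0.0467, 0.0434]
tool_rot: [0.0, 0.026, 1.0, 0.0]
contact_force: [-4.8, 1.6, 20.9]
gripper_width: -0.001
grasp_force: 10.7
```

move_arm(
  commands=[
    [[0, 0, -0.01, 0, 0, 0, 0], [0, 0, -0.03, 0, 0, 0, 0], [0, 0, -0.03, 0, 0, 0, 0], [0, 0, -0.03, 0, 0, 0, 0], [0, 0, -0.03, 0, 0, 0, 0], [0, 0, 0, 0, 0, 0, 0]],
  ],
)

```text
t: 5.78
eef_pos: [0.4594, 0.0466, 0.174]
tool_rot: [0.002, 0.026, 1.0, 0.001]
contact_force: [-0.4, -0.1, -0.0]
gripper_width: -0.003
grasp_force: 0.0
```

```bash
python3 look.py w2 "[(.4558,.0316,.044)]"; python3 -c "
import cv2
a=cv2.imread('pics/w1.png')[140:230,220:350];b=cv2.imread('pics/w2.png')[140:230,220:350]
cv2.imwrite('pics/ab.png',cv2.resize(cv2.vconcat([a,b]),None,fx=3,fy=3,interpolation=cv2.INTER_CUBIC))"
```

```text
[[-0.9986  0.0526  0.0034  0.4594]
 [ 0.0526  0.9986  0.0011  0.0466]
 [-0.0033  0.0013 -1.      0.174 ]
 [ 0.      0.      0.      1.    ]] [ 0.2633  0.5654 -0.4624]
(0.4558, 0.0316, 0.044) [296.4671 188.2129]
```

View pics/ab.png

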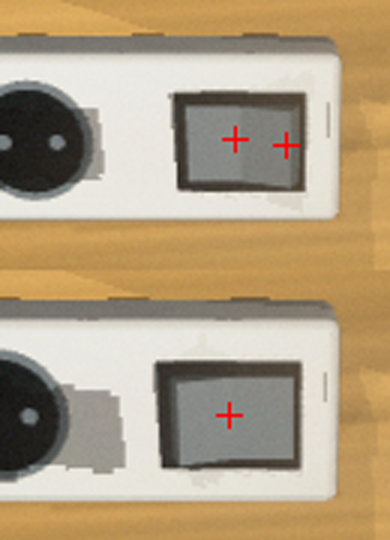

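The lower crop shows the rocker's right (+y) half now flush and its left half standing, so the strip is on. Next is the station.

move_arm(
  commands=[
    [[-0.024, 0.036, 0, 0, 0, 0, 0], [-0.024, 0.036, 0, 0, 0, 0, 0], [-0.024, 0.036, 0, 0, 0, 0, 0], [-0.024, 0.036, 0, 0, 0, 0, 0], [-0.024, 0.036, 0, 0, 0, 0, 0], [0, 0, 0, 0, 0, -3, 0], [0, 0, 0, 0, -7.3, 0, 0], [0, 0, 0, 0, -7.3, 0, 0], [0, 0, 0, 0, -7.2, 0, 0], [0, 0, 0, 0, 0, 0, 0]],
  ],
)

```text
t: 7.08
eef_pos: [0.584, 0.22, 0.1696]
tool_rot: [0.186, -0.002, 0.982, -0.001]
contact_force: [-0.1, 0.4, 0.6]
gripper_width: 0.005
grasp_force: 0.0
```

```bash
python3 look.py w3 "[(.6453,.2197,.054),(.6323,.2197,.0484)]"
```

```text
[[-0.9305 -0.0029  0.3663  0.584 ]
 [-0.0039  1.     -0.002   0.22  ]
 [-0.3663 -0.0033 -0.9305  0.1696]
 [ 0.      0.      0.      1.    ]] [ 0.4574  0.2425 -0.811 ]
(0.6453, 0.2197, 0.054) [312.9857 206.4166]
(0.6323, 0.2197, 0.0484) [313.0386 191.8122]
```

View pics/w3.png

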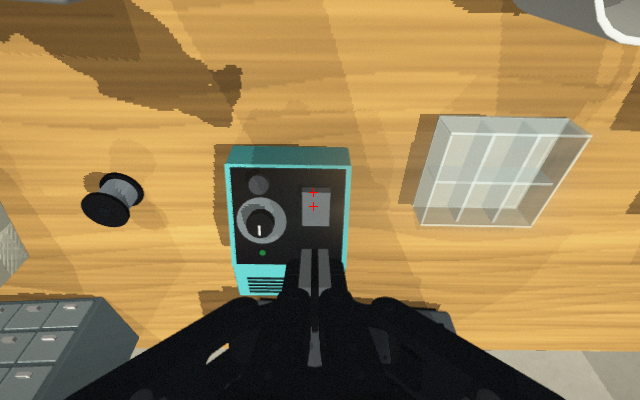

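move_arm(
  commands=[
    [[-0.001, 0.002, 0.02, 0, 0, 0, 0], [0, 0, 0.02, 0, 0, 0, 0], [0, 0, 0.02, 0, 0, 0, 0], [0, 0, 0.02, 0, 0, 0, 0], [0, 0, 0.02, 0, 0, 0, 0], [0, 0, 0.01, 0, 0, 0, 0], [0, 0, 0.01, 0, 0, 0, 0], [0, 0, 0.004, 0, 0, 0, 0], [0, 0, 0.003, 0, 0, 0, 0], [0, 0, 0.001, 0, 0, 0, 0], [0, 0, 0, 0, 0, 0, 0]],
  ],
)

```text
t: 8.5
eef_pos: [0.636, 0.2224, 0.0541]
tool_rot: [0.189, -0.0, 0.982, 0.0]
contact_force: [0.2, -0.6, 0.5]
gripper_width: -0.004
grasp_force: 0.1
```

move_arm(
  commands=[
    [[0, 0, -0.006, 0, 0, 0, 0], [0.0045, 0, 0, 0, 0, 0, 0], [0, 0, 0, 0, 0, 0, 0], [0, 0, 0.005, 0, 0, 0, 0], [0, 0, 0.002, 0, 0, 0, 0], [0, 0, 0.001, 0, 0, 0, 0], [0, 0, 0, 0, 0, 0, 0]],
  ],
)

```text
t: 9.38
eef_pos: [0.6326, 0.2222, 0.0501]
tool_rot: [0.189, -0.0, 0.982, -0.0]
contact_force: [-0.4, -0.6, -0.0]
gripper_width: 0.003
grasp_force: 0.0
```

move_arm(
  commands=[
    [[0, 0, 0.002, 0, 0, 0, 0], [0, 0, 0.001, 0, 0, 0, 0], [0, 0, 0, 0, 0, 0, 0]],
  ],
)

```text
t: 9.75
eef_pos: [0.6333, 0.2222, 0.0482]
tool_rot: [0.189, 0.0, 0.982, 0.0]
contact_force: [-8.4, -0.2, 11.6]
gripper_width: -0.005
grasp_force: 7.4
```

move_arm(
  commands=[
    [[0, 0, 0.0005, 0, 0, 0, 0], [0, 0, 0, 0, 0, 0, 0], [0, 0, -0.02, 0, 0, 0, 0], [0, 0, -0.03, 0, 0, 0, 0], [0, 0, -0.03, 0, 0, 0, 0], [0, 0, -0.03, 0, 0, 0, 0], [0, 0, 0, 0, 0, 0, 0]],
  ],
)

```text
t: 10.62
eef_pos: [0.5941, 0.2229, 0.1515]
tool_rot: [0.191, 0.0, 0.982, 0.001]
contact_force: [-1.1, 0.7, 0.7]
gripper_width: 0.002
grasp_force: 0.0
```

```bash
python3 look.py w4 "[]"; python3 -c "
import cv2
a=cv2.imread('pics/w3.png')[140:250,220:350];b=cv2.imread('pics/w4.png')[140:250,220:350]
cv2.imwrite('pics/ab2.png',cv2.resize(cv2.hconcat([a,b]),None,fx=3,fy=3,interpolation=cv2.INTER_CUBIC))"
```

```text
[[-0.9271 -0.0004  0.3747  0.5941]
 [ 0.0007  1.      0.0027  0.2229]
 [-0.3747  0.0028 -0.9271  0.1515]
 [ 0.      0.      0.      1.    ]] [ 0.4836 -1.2717 -0.0574]
```

View pics/ab2.png

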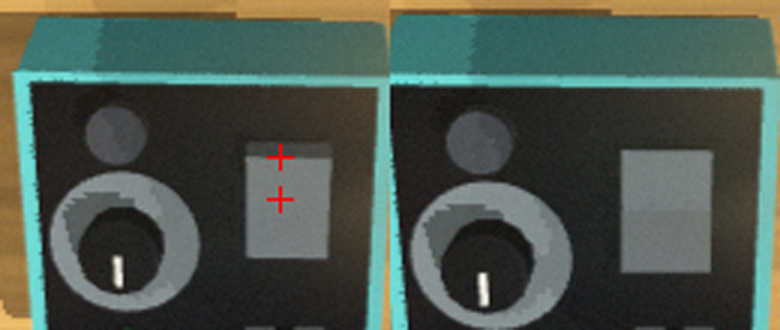

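The right crop shows the lower (front) end face of the rocker gone and the upper half now tilted, so the station is on. Next is the supply.

move_arm(
  commands=[
    [[0.0015, -0.0366, -0.002, 0, 0, 0, 0], [0.0015, -0.0366, -0.002, 0, 0, 0, 0], [0.0015, -0.0366, -0.002, 0, 0, 0, 0], [0.0015, -0.0366, -0.002, 0, 0, 0, 0], [0.0015, -0.0366, -0.002, 0, 0, 0, 0], [0.0015, -0.0366, -0.002, 0, 0, 0, 0], [0.0015, -0.0366, -0.002, 0, 0, 0, 0], [0.0015, -0.0366, -0.002, 0, 0, 0, 0], [0.0015, -0.0366, -0.002, 0, 0, 0, 0], [0.0015, -0.0366, -0.002, 0, 0, 0, 0], [0, 0, 0, 2.5, 0, 6.25, 0], [0, 0, 0, 2.5, 0, 6.25, 0], [0, 0, 0, 0, 0, 0, 0], [0, 0, 0, 0, 0, 0, 0]],
  ],
)

```text
t: 12.42
eef_pos: [0.5717, -0.1437, 0.1615]
tool_rot: [0.187, 0.114, 0.975, -0.022]
contact_force: [0.1, -0.6, -0.2]
gripper_width: -0.005
grasp_force: 0.0
```

```bash
python3 look.py w5 "[(.6172,-.1557,.053)]"
```

```text
[[-0.904   0.23    0.3604  0.5717]
 [ 0.2134  0.9732 -0.0858 -0.1437]
 [-0.3705 -0.0006 -0.9288  0.1615]
 [ 0.      0.      0.      1.    ]] [0.0598 0.7306 0.7721]
(0.6172, -0.1557, 0.053) [311.526  199.1335]
```

View pics/w5.png

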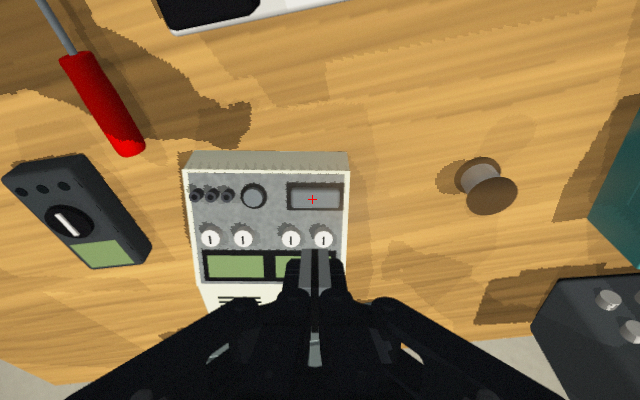

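move_arm(
  commands=[
    [[-0.0025, 0.002, 0.02, 0, 0, 0, 0], [0, 0, 0.02, 0, 0, 0, 0], [0, 0, 0.02, 0, 0, 0, 0], [0, 0, 0.02, 0, 0, 0, 0], [0, 0, 0.02, 0, 0, 0, 0], [0, 0, 0.005, 0, 0, 0, 0], [0, 0, 0, 0, 0, 0, 0], [0, 0, 0, 0, 0, 0, 0]],
  ],
)

```text
t: 13.48
eef_pos: [0.6127, -0.1517, 0.0664]
tool_rot: [0.188, 0.115, 0.975, -0.022]
contact_force: [0.8, 0.6, -0.5]
gripper_width: -0.001
grasp_force: 0.0
```

```bash
python3 -c "
from h import *
T=tool();K=np.array([.6172,-.1557,.053]);print(T[:3,:3].T@(K-T[:3,3])+[.001,.003,0],T[:3,3])"
```

```text
[0.0010224  0.00015503 0.01442207] [ 0.61265914 -0.15169045  0.06639383]
```

Well aligned, with 14 mm to the key and then 6 mm of travel.

move_arm(
  commands=[
    [[0.001, 0, 0.008, 0, 0, 0, 0], [0, 0, 0.004, 0, 0, 0, 0], [0, 0, 0.003, 0, 0, 0, 0], [0, 0, 0.002, 0, 0, 0, 0], [0, 0, 0.001, 0, 0, 0, 0], [0, 0, 0, 0, 0, 0, 0]],
  ],
)

```text
t: 14.22
eef_pos: [0.6184, -0.1527, 0.049]
tool_rot: [0.187, 0.115, 0.975, -0.022]
contact_force: [0.7, 0.1, -0.3]
gripper_width: -0.001
grasp_force: 0.0
```

move_arm(
  commands=[
    [[0, 0, 0.002, 0, 0, 0, 0], [0, 0, 0.001, 0, 0, 0, 0], [0, 0, 0, 0, 0, 0, 0]],
  ],
)

```text
t: 14.6
eef_pos: [0.6191, -0.1529, 0.0474]
tool_rot: [0.187, 0.115, 0.975, -0.022]
contact_force: [-9.6, 2.6, 16.7]
gripper_width: 0.003
grasp_force: 9.4
```

move_arm(
  commands=[
    [[0, 0, 0.0005, 0, 0, 0, 0], [0, 0, 0, 0, 0, 0, 0], [0, 0, 0, 0, 0, 0, 0], [0, 0, -0.02, 0, 0, 0, 0], [0, 0, -0.03, 0, 0, 0, 0], [0, 0, -0.03, 0, 0, 0, 0], [0, 0, -0.04, 0, 0, 0, 0], [0, 0, -0.04, 0, 0, 0, 0], [0, 0, 0, 0, 0, 0, 0], [0, 0, 0, 0, 0, 0, 0]],
  ],
)

```text
t: 15.85
eef_pos: [0.562, -0.1388, 0.1941]
tool_rot: [0.187, 0.115, 0.975, -0.022]
contact_force: [0.9, 0.3, -1.3]
gripper_width: 0.0
grasp_force: 0.0
```

```bash
python3 look.py w6 "[]"; python3 -c "
from h import *
a=cv2.imread('pics/w5.png')[140:260,180:360];b=cv2.imread('pics/w6.png')[140:260,180:360]
t0=cv2.imread('pics/top.png')[105:240,220:420];t=imaging.read_camera('top')[105:240,220:420,::-1]
c=cv2.resize(cv2.hconcat([a,b]),(800,266),interpolation=cv2.INTER_CUBIC);d=cv2.resize(cv2.hconcat([t0,t]),(800,270),interpolation=cv2.INTER_CUBIC)
cv2.imwrite('pics/ab3.png',cv2.vconcat([c,d]))"
```

```text
[[-0.9037  0.2316  0.3602  0.562 ]
 [ 0.2153  0.9728 -0.0855 -0.1388]
 [-0.3702  0.0003 -0.929   0.1941]
 [ 0.      0.      0.      1.    ]] [ 0.1283 -0.238  -0.5208]
```

View pics/ab3.png

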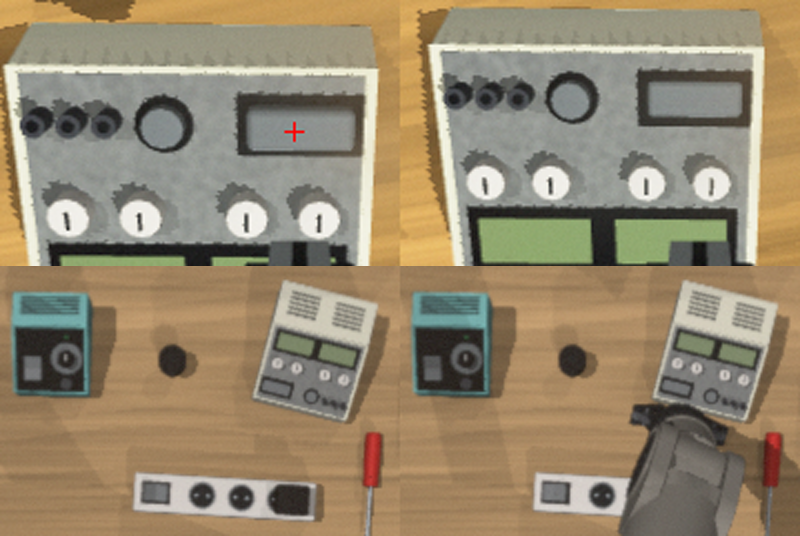

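The key sits flush and smaller in its frame, so it is in. The round button is still out and nothing has moved.

```bash
python3 -c "
from station import bot
print(bot.hand_in())"
```

```text
the job is handed in; nothing more can be done
None
```

I pressed the strip rocker, station rocker and power key fully home in that order and handed the job in at about 16 s; the pictures showed all three on, the round button untouched and nothing displaced, but the hand-in returned no verdict.

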